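# Third hand for a nosepiece carrier

### The arm

A 7-joint arm with a two-finger parallel gripper is mounted at the origin on the work surface. World frame = base frame: x ahead of the robot, y to its left, z up, the work surface at z = 0. Lengths are in m, angles in rad, forces in N, time in s.
With the tool pointing down it reaches from about 0.4 to 0.85 m from the base axis. Payload 4.5 kg.
Tool frame: the origin (TCP) lies at the very end of the fingers, on their centre line; the grasp point (between the pads) lies 19 mm behind it; z points along the fingers, y is the direction in which the jaws open and shut (so a half turn about z gives the same grasp; the last joint's range is limited). The gripper opens to 88 mm and grips with 3 to 60 N. Pads are 18 mm wide; open, the fingers measure 123 mm over their backs; the gripper's body (75 mm by 187 mm) begins 45 mm behind the grasp point.
Start: joints at [1.375, 0.689, -0.195, 1.565, 0.157, 0.902, -0.215], TCP at [0.142, -0.609, 0.239] pointing down, gripper open.
Joint ranges: [-3.01, 3.01], [-0.46, 2.08], [-1.47, 1.51], [0.13, 2.56], [-1, 4.14], [0.04, 2.09], [-2.66, 2.66]. Speed limits (rad/s): [2.57, 2.57, 3.14, 3.14, 3.14, 3.14, 3.14].

### API

Orientations are given as a unit quaternion [x, y, z, w].
In Python, from plant import telemetry, imaging, r gives the robot as it stands.
- The arm moves only by the shell command python3 -m creep 'ROWS' [FORCE]. ROWS is JSON, a list of rows, each a list of 5 numbers: the closure in counts, from 0 (fully open) to 255 (shut), then the shift along the tool's x, y, z in m, then the turn about the tool's z in degrees. In form: [[fingers, x, y, z, yaw], ...]. A call has 1 to 10 rows; each row is the pose to reach, as a shift and turn from the pose commanded when the call began, along the tool's axes at that moment; what a row does not reach only later rows make up. A row lasts 1/8 s, in which the tool goes at most 62.5 mm and 10.7 degrees, less where a joint would pass 70% of its speed; a pose out of reach is approached as far as the arm can. A call with a gripper value outside its range is refused whole. The fingers move at their own pace and stop on an object; FORCE is the grip in N (left out, the last holds). Time passes only in rows, so rows that repeat a pose let the fingers close. It gives the time, the measured TCP pose, the force and the opening at its end, in the units of the state.
- telemetry.get_state(): the state, without advancing time (a new reading comes with each control period).
- imaging.snapshot(name): name is "scene" or "top" or "wrist"; returns a dict with "image" (400x640x3 uint8, blue, green, red), "camera_matrix" (3x3 intrinsics, pixels), "distortion" ([k1, k2, p1, p2, k3] as OpenCV has them; the pictures are not rectified), "R" (3x3) and "t" (3): a world point X has camera coordinates R X + t; the wrist camera has in their place "hand_eye" (4x4, takes a point from camera to tool coordinates, whose origin is the TCP and whose axes are the flange's). Camera axes: x right, y down, z forward; pixel columns grow to the right and rows downward; lengths in m; the calibration is good to about 2 mm. A picture is of the moment at which its call begins: read the wrist's pose just before it. There is no depth.
- r.finish_job(): hands the job in, once; it reports no verdict.
Trained networks look in a picture, given as the dict that the camera call returned (one of the last four; its "shot" number tells which), for a name from the list of things; names that differ only in an ending like _2 or _b are one class to them, and where a whole thing is asked for, a point or a joint stands for the part that bears it (a point fixed in the world has none). Each returns a list of dicts, best first, with "score" (0 to 1); they miss things now and then, are a little off and sometimes report something else, mostly with a low value. They report only what shows in the picture. A call takes as long as a camera call. They do not tell look-alikes from the thing itself.
- imaging.boxes_of(picture, target): "rect" ([left, top, right, bottom] in pixels, round what is visible of it).
- imaging.trace(picture, target): "pixels" (400x640 bool, what is visible of it) and "rect" ([left, top, right, bottom] in pixels, round what is visible of it).
- imaging.place_of(picture, target): "location" ([row, column] in pixels: a listed point, or the origin of a listed thing).
The state is a dict: "clock": time; "q": joint angles; "qd": joint speeds; "joint_torque": joint torques, N m; "tool_pos": TCP position; "eef_rot": TCP orientation; "contact_force": force on the tool from outside, world axes, zero at the start; "moment": the same for the moment, N m; "opening": opening from 0.0 (shut) to 1.0 (fully open).
Only numpy, scipy, OpenCV 4.12 (cv2) and the standard library are available. Lean on these libraries where they do the work, as an engineer would, in place of code of your own. Each camera call takes 0.05 s, during which the arm holds its last target.

### The job

Press the round cap on the T-shaped nosepiece carrier down until it is fully home in its collar. Then set the carrier flat on the bed of the holding fixture, wide flange towards the sprung pad, square and centred on it, and push it against the pad with a steady 10 N or so (pointer between the two marks), never driving the pad to its stop. Do not let go at the end: finish while the gripper is still holding the carrier with that push, so that a colleague can put the screws in; leave the other things on the bench where they are.

Things in the scene. Friction and masses are not known exactly. Their poses are not given: they have to be found in the camera images.
- carrier: Loose aluminium carrier, 0.4 kg, a T from above: stem 64 long (x -32 to 32), 46 wide (y), 36 high, and across its +x end a flange 8 thick, 74 wide, 38 high (front face at x = 40). Origin: centre of the stem's underside, z up, +x out through the flange. A collar 42 in diameter on the stem, z 36 to 42, holds the cap, both on the origin's axis. Grasp it across the stem.
- carrier_face (a point): Centre of the carrier's flange front face, 40 mm ahead of the carrier's origin and 19 mm above its underside; x is the outward normal of the face.
- cap (a joint): How far the carrier's cap is pressed in, m: 0 = standing 6 mm proud of the collar, 0.006 = fully home (its disc down on the collar). It starts partly proud (0 to 0.002), slides stiffly against about 7 N of friction, and stays where it is left.
- cap_top (a point): Centre of the top of the cap, a black disc 38 in diameter and 6 thick; 54 mm above the carrier's underside when fully proud, 48 mm when home.
- fixture: Holding fixture fixed to the bench: aluminium bed 6 thick, 130 wide (y), x -70 to 110, with a grey spring housing 46 x 110 x 44 high on it, x 64 to 110, top at z = 50. Origin: on the bench under the bed's centre line; +x runs from the open end to pad and housing, the push direction. The bed is free from x = -70 to 30.
- pad: The fixture's sprung pad (fence): upright steel plate 80 wide, 12 thick, z 2 to 38 above the bed, sliding along the fixture's +x. Origin: foot of its front face on the centre line, at the level of the bed's top; axes as the fixture's. At rest the front face is at x = 30 in the fixture's frame; it gives 1 mm per newton (no preload) and meets its stop after 18 mm.
- pointer_tip (a point): Free end of the dark pointer bar on top of the pad, lying along x over the housing: 39 mm behind the pad's front face, 59 mm above the bench. Two pairs of raised dark marks on the housing's top stand at x = 74.5 and 83.5 in the fixture's frame; the tip lies midway between them at 10 mm (10 N) of pad travel.
- blank: Bystander: plain aluminium slide block 56 x 44 x 26 high, no flange, no collar, no cap. Origin: centre of its underside. Leave alone.
- objective_a: Bystander: chrome microscope objective standing upright, 26 in diameter, 45 high. Origin: centre of its underside.
- objective_b: Bystander: chrome objective standing upright, 26 in diameter, 52 high. Origin: centre of its underside.
- shaft: Bystander: coarse-focus shaft standing on its knurled knob (40 in diameter), 93 high overall. Origin: centre of its underside.
- dustcap: Bystander: loose anodised dust cap, a disc 32 in diameter and 12 high. Origin: centre of its underside.
Things that resemble listed ones, but are neither listed nor needed, are in the scene too. Leave any yellow look-alike of the carrier alone.

How it is judged:
On the way, in this order (a step that is already met when the one before it is completed fails the run):
1. the cap is pressed fully home (value of joint cap above 0.005 m), for 0.2 s.
2. the carrier stands on the bed and its flange pushes on the pad (contact force between carrier and pad above 2 N and z of carrier in the frame of fixture below 0.01 m), for 0.2 s.
At the end, for the whole second after the job is handed in: The cap is home (within 1 mm); the carrier is flat on the bed (within 3 mm, 4 degrees), its flange flush against the pad (square within 4 degrees, centred within 12 mm), and the robot, still holding it, keeps pushing it on the pad with 6 to 14 N, at rest (value of joint cap above 0.005 m and contact force between carrier and pad between 6 and 14 N and x of carrier_face in the frame of pad between -0.003 and 0.003 m and y of carrier_face in the frame of pad between -0.012 and 0.012 m and z of carrier in the frame of fixture between 0.003 and 0.009 m and angle between the x axis of carrier and the x axis of fixture, either way round below 0.07 rad and angle between carrier's own z axis and vertical below 0.07 rad and contact force between the fingers and carrier above 1 N and linear speed of carrier below 0.01 m/s); the arm keeps its last pose, push and grip.
It fails at once if the sprung pad is driven to its stop (x of pad in the frame of fixture above 0.0472 m).
It fails at once if a bystander is disturbed (moved more than 30 mm) (distance of any of objective_a, objective_b, shaft, dustcap, blank from where it was at the start of the episode above 0.03 m).
It also fails if it takes over 51 s, if anything falls off the work surface, if the arm or the gripper's body presses on something with over 40 N, if the wrist force passes 120 N, or if a joint passes its speed limit or range.

## Working session

There is one attempt and no reset: what is moved stays moved. The work goes in short steps, Python scripts to look and compute and a shell command to move; the robot and the scene stay as the last step left them, time stands still between calls to the robot, and variables do not carry over. Pictures are saved under pics/ and viewed, and the job is handed in when it is done.

```bash
ls; mkdir -p pics; python3 - <<'E'
from plant import telemetry, imaging, r
import cv2
s=telemetry.get_state(); print(s)
for n in ["scene","top"]:
    p=imaging.snapshot(n); cv2.imwrite(f"pics/{n}0.png",p["image"]); print(n,p["camera_matrix"],p["distortion"],p.get("R"),p.get("t"))
    for t in ["carrier","fixture","pad","pointer_tip","cap_top","carrier_face","blank","objective_a","shaft","dustcap"]:
        print(t,[( [round(float(v)) for v in d["location"]],round(d["score"],2)) for d in imaging.place_of(p,t)])
E
```

```text
pics
{'clock': 0.0, 'q': array([ 1.3747998 ,  0.68998155, -0.19453156,  1.56635867,  0.15731796,
        0.90250902, -0.21511495]), 'qd': array([-0.00138066,  0.00189705,  0.00220052, -0.0001441 , -0.00089727,
        0.00035831,  0.00021957]), 'joint_torque': array([-6.42583818e-04, -5.27555323e+01, -1.26679637e+00, -1.53423929e+01,
       -5.25728508e-02,  6.70232388e-03,  1.77998295e-04]), 'tool_pos': array([ 0.14217048, -0.60795309,  0.23790811]), 'eef_rot': array([ 9.93400521e-01,  1.14693238e-01, -1.76202350e-04, -9.13881484e-04]), 'contact_force': array([0.13386133, 0.43754262, 0.40785663]), 'moment': array([ 0.00919284, -0.02295998, -0.02747492]), 'opening': 1.0007595400990623}
scene [[383.18357168   0.         324.6953402 ]
 [  0.         383.18357168 195.62397924]
 [  0.           0.           1.        ]] [-0.05032479  0.          0.          0.          0.        ] [[-0.74279973  0.66941176 -0.01168157]
 [ 0.43869916  0.47346549 -0.76378889]
 [-0.50575844 -0.57246688 -0.64536042]] [ 0.41560045 -0.20287199  1.16644543]
carrier [([131, 296], 0.57), ([272, 480], 0.48), ([244
[... 478 characters left out ...]
1.        ]] [-0.02190364  0.          0.          0.          0.        ] [[-0.01004686 -0.99994238  0.00378223]
 [-0.99749216  0.00975709 -0.07010124]
 [ 0.0700603  -0.00447704 -0.99753271]] [0.02861444 0.56870684 1.15982933]
carrier [([195, 279], 0.7), ([226, 447], 0.68), ([273, 470], 0.63), ([168, 285], 0.17)]
fixture [([198, 282], 0.81)]
pad [([183, 283], 0.57)]
pointer_tip [([165, 286], 0.74), ([253, 358], 0.19)]
cap_top [([272, 480], 0.58), ([226, 455], 0.53), ([289, 211], 0.22)]
carrier_face [([293, 473], 0.76), ([209, 450], 0.73)]
blank [([176, 388], 0.68)]
objective_a [([112, 361], 0.65), ([226, 448], 0.5), ([250, 359], 0.48)]
shaft [([243, 193], 0.68)]
dustcap [([291, 211], 0.65)]
```

View pics/top0.png

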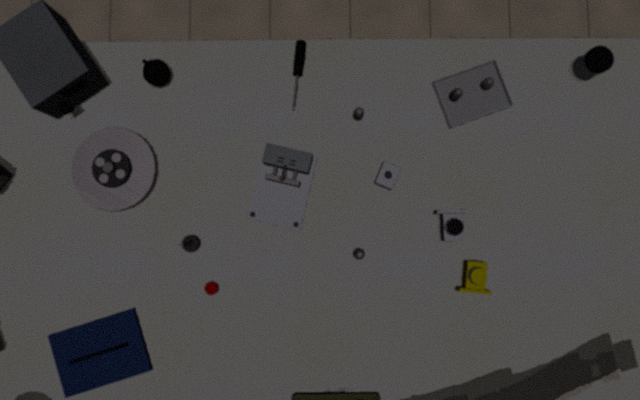

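View pics/scene0.png

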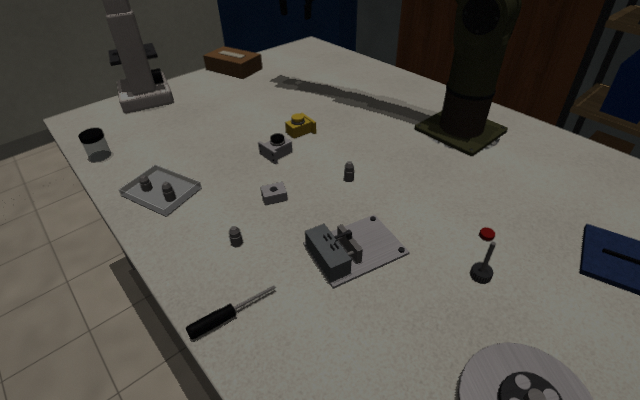

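```bash
cat > h.py <<'E'
import numpy as np, cv2
from plant import telemetry, imaging, r
from scipy.spatial.transform import Rotation as Ro
def cam(p, st=None):
    K=np.array(p["camera_matrix"]); D=np.array(p["distortion"])
    if "R" in p: return K,D,np.array(p["R"]),np.array(p["t"])
    H=np.array(p["hand_eye"]); Rt=Ro.from_quat(st["eef_rot"]).as_matrix()
    Rw=Rt@H[:3,:3]; c=Rt@H[:3,3]+st["tool_pos"]
    return K,D,Rw.T,-Rw.T@c
def ray(C,col,row):
    K,D,R,t=C
    u=cv2.undistortPoints(np.array([[[col,row]]],float),K,D)[0,0]
    return -R.T@t, R.T@np.array([u[0],u[1],1.])
def onz(C,col,row,z):
    c,d=ray(C,col,row); return c+d*(z-c[2])/d[2]
def proj(C,X):
    K,D,R,t=C
    return cv2.projectPoints(np.atleast_2d(np.array(X,float)),cv2.Rodrigues(R)[0],t,K,D)[0][:,0]
def crop(im,x0,y0,x1,y1,s,name,g=2.0):
    c=np.clip(im[y0:y1,x0:x1].astype(float)*g,0,255).astype(np.uint8)
    cv2.imwrite(name,cv2.resize(c,None,fx=s,fy=s,interpolation=cv2.INTER_CUBIC))
E
python3 - <<'E'
from h import *
p=imaging.snapshot("top"); C=cam(p); im=p["image"]
crop(im,240,130,320,235,5,"pics/fix1.png"); crop(im,420,195,500,300,5,"pics/car1.png")
print("cap",onz(C,454.5,226.5,.053))
for n,t,z in [("carrier","carrier",0),("fixture","fixture",0),("pad","pad",.006),("ptr","pointer_tip",.059),("face","carrier_face",.019),("cap","cap_top",.053),("blank","blank",0),("obj","objective_a",0),("shaft","shaft",0),("dust","dustcap",0)]:
    for d in imaging.place_of(p,t): print(n,round(d["score"],2),np.round(d["location"],1),onz(C,d["location"][1],d["location"][0],z).round(4))
E
```

```text
cap [ 0.48543336 -0.27477968  0.053     ]
carrier 0.62 [275.8 472. ] [ 0.3682 -0.3274  0.    ]
carrier 0.56 [225.  448.7] [ 0.4891 -0.275   0.    ]
fixture 0.81 [196.2 279.1] [0.562  0.1294 0.    ]
pad 0.84 [181.9 284.7] [0.5956 0.1154 0.006 ]
pad 0.18 [114.9 358.1] [ 0.756  -0.0621  0.006 ]
ptr 0.62 [165.9 285.4] [0.6274 0.1097 0.059 ]
ptr 0.45 [224. 457.] [ 0.491 -0.279  0.059]
face 0.86 [293.4 471.2] [ 0.3294 -0.3187  0.019 ]
face 0.75 [209. 450.] [ 0.5266 -0.2743  0.019 ]
cap 0.51 [223.9 456.8] [ 0.4913 -0.2802  0.053 ]
cap 0.48 [274.9 477.5] [ 0.3753 -0.3242  0.053 ]
blank 0.93 [173.3 386.1] [ 0.6146 -0.1277  0.    ]
obj 0.61 [114.1 359. ] [ 0.7593 -0.0648  0.    ]
obj 0.42 [252.3 353.6] [ 0.4268 -0.0469  0.    ]
shaft 0.81 [244.1 190.7] [0.4499 0.34   0.    ]
shaft 0.35 [182.8 285.3] [0.594  0.1144 0.    ]
shaft 0.31 [211.  451.1] [ 0.5225 -0.2817  0.    ]
dust 0.59 [288.2 211.2] [0.3457 0.2908 0.    ]
```

View pics/car1.png

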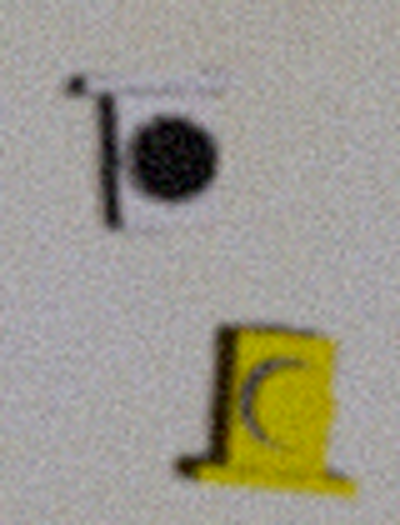

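View pics/fix1.png

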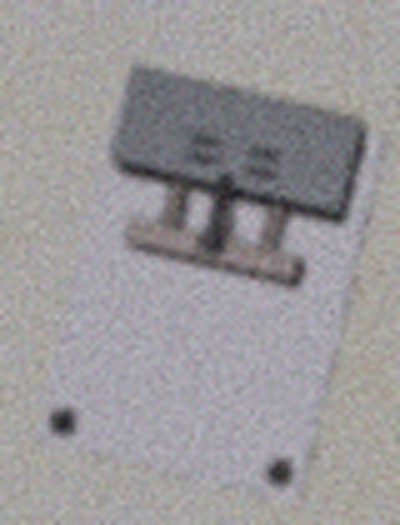

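```bash
python3 -m creep '[[0,0.05,-0.03,0,2],[0,0.1,-0.06,0,5],[0,0.15,-0.09,0,8],[0,0.2,-0.12,0,11],[0,0.25,-0.148,0,14],[0,0.3,-0.177,0,15],[0,0.35,-0.207,0,15],[0,0.395,-0.234,0,15],[0,0.411,-0.2435,0,15],[0,0.411,-0.2435,0,15]]'
python3 - <<'E'
from h import *
s=telemetry.get_state(); print(s["tool_pos"],Ro.from_quat(s["eef_rot"]).as_matrix().round(3),s["contact_force"])
p=imaging.snapshot("wrist"); C=cam(p,s); print(p["hand_eye"],p["camera_matrix"])
crop(p["image"],0,0,640,400,1.2,"pics/w1.png",1.6)
for t,z in [("cap_top",.053),("carrier",0),("carrier_face",.019)]:
    for d in imaging.place_of(p,t): print(t,round(d["score"],2),np.round(d["location"],1),onz(C,d["location"][1],d["location"][0],z).round(4))
E
```

```text
clock: 2.9
tool_pos: [0.4876, -0.2772, 0.2387]
eef_rot: [1.0, -0.015, -0.0, 0.0]
contact_force: [-1.1, -0.7, 0.6]
opening: 0.999
[ 0.48760249 -0.27723631  0.23866739] [[ 1.   -0.03 -0.  ]
 [-0.03 -1.   -0.  ]
 [ 0.    0.   -1.  ]] [-1.11905443 -0.67209749  0.57330125]
[[-9.34856427e-04 -9.57297566e-01 -2.89102916e-01  7.43657578e-02]
 [ 9.99999547e-01 -8.42524122e-04 -4.43820195e-04 -6.75894015e-04]
 [ 1.81291812e-04 -2.89103200e-01  9.57297920e-01 -1.45979870e-01]
 [ 0.00000000e+00  0.00000000e+00  0.00000000e+00  1.00000000e+00]] [[288.12979649   0.         322.78285146]
 [  0.         288.12979649 197.47329187]
 [  0.           0.           1.        ]]
cap_top 0.66 [179.  324.1] [ 0.4846 -0.2779  0.053 ]
cap_top 0.66 [264.5 362.3] [ 0.3695 -0.3241  0.053 ]
carrier 0.75 [168.7 322.6] [ 0.4865 -0.2762  0.    ]
carrier 0.67 [245.  361.1] [ 0.3712 -0.3292  0.    ]
carrier_face 0.95 [139.3 323. ] [ 0.5276 -0.2779  0.019 ]
carrier_face 0.73 [276.8 355.5] [ 0.33   -0.3191  0.019 ]
```

View pics/w1.png

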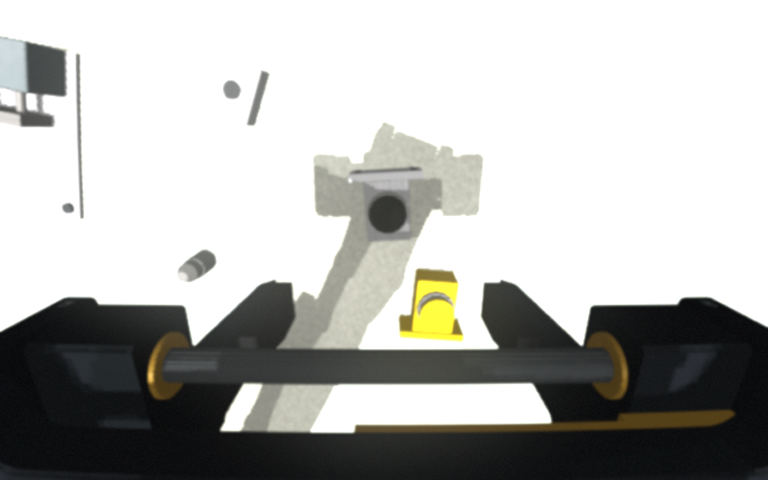

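```bash
python3 - <<'E'
from h import *
p=imaging.snapshot("wrist"); s=telemetry.get_state()
crop(p["image"],270,110,390,220,6,"pics/w2.png",1.2)
E
```

```text
(no output)
```

View pics/w2.png

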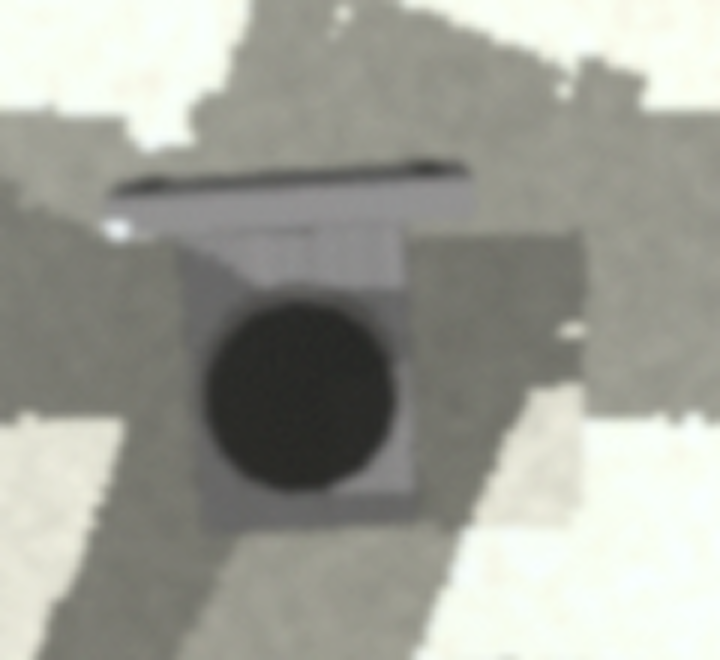

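```bash
python3 -m creep '[[255,0,-0.003,0.03,-3],[255,0,-0.003,0.07,-3],[255,0,-0.003,0.11,-3],[255,0,-0.003,0.145,-3],[255,0,-0.003,0.165,-3],[255,0,-0.003,0.176,-3],[255,0,-0.003,0.176,-3]]' 20
python3 - <<'E'
from h import *
s=telemetry.get_state(); print(s["tool_pos"],s["contact_force"],s["opening"])
p=imaging.snapshot("wrist"); C=cam(p,s)
crop(p["image"],0,0,640,400,1.2,"pics/w3.png",1.2)
p=imaging.snapshot("scene")
crop(p["image"],240,60,340,180,5,"pics/s3.png",2)
E
```

```text
clock: 4.03
tool_pos: [0.4866, -0.2755, 0.0625]
eef_rot: [1.0, 0.01, -0.0, 0.0]
contact_force: [-0.6, 0.0, -0.5]
opening: 0.231
[ 0.48663501 -0.27546509  0.0624784 ] [-0.64026841  0.04803978 -0.49100638] 0.23073868307683926
```

View pics/w3.png

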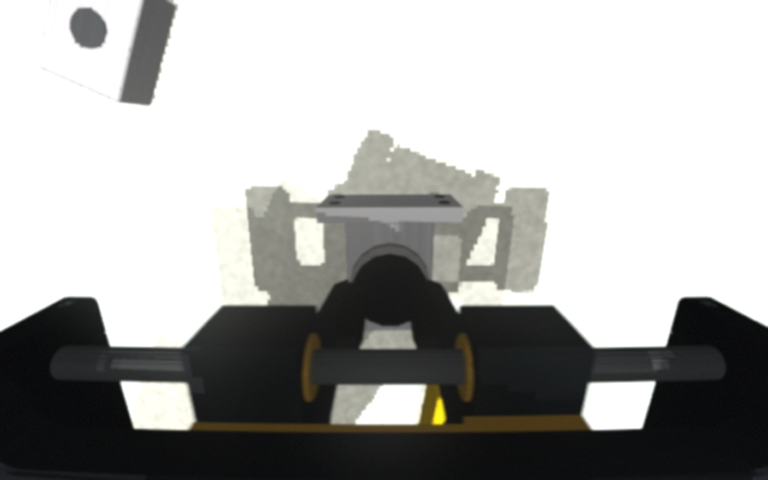

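View pics/s3.png

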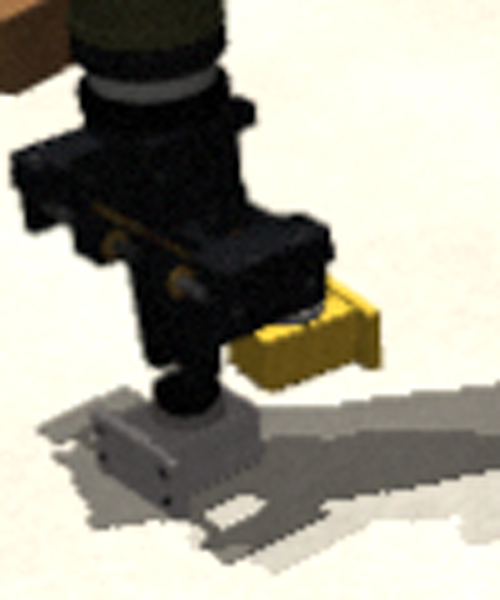

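```bash
python3 -m creep '[[255,0,0,0,0],[255,0,0,0.002,0],[255,0,0,0.004,0],[255,0,0,0.006,0],[255,0,0,0.008,0],[255,0,0,0.010,0],[255,0,0,0.011,0],[255,0,0,0.012,0]]' 20;  python3 -m creep '[[255,0,0,0.001,0],[255,0,0,0.002,0],[255,0,0,0.002,0]]'
```

```text
clock: 5.12
tool_pos: [0.4872, -0.2749, 0.0512]
eef_rot: [1.0, 0.01, 0.0, 0.0]
contact_force: [-0.9, 0.6, 7.6]
opening: 0.005
clock: 5.5
tool_pos: [0.4872, -0.2748, 0.0492]
eef_rot: [1.0, 0.01, 0.0, 0.0]
contact_force: [-0.7, 0.4, 5.1]
opening: 0.004
```

```bash
python3 -m creep '[[255,0,0,0.001,0],[255,0,0,0.0015,0],[255,0,0,0.0015,0]]';  python3 -m creep '[[255,0,0,0.001,0],[255,0,0,0.001,0]]'
```

```text
clock: 5.88
tool_pos: [0.4872, -0.2749, 0.0484]
eef_rot: [1.0, 0.01, 0.0, 0.0]
contact_force: [-1.4, 2.0, 12.6]
opening: 0.004
clock: 6.12
tool_pos: [0.4872, -0.2749, 0.0483]
eef_rot: [1.0, 0.01, 0.0, 0.0]
contact_force: [-3.4, 1.8, 20.6]
opening: 0.005
```

```bash
python3 -m creep '[[255,0,0,0,0],[255,0,0,-0.02,0],[0,0,0,-0.03,0],[0,0,0,-0.03,0],[0,0,0,-0.03,0],[0,0,0,-0.03,0],[0,0,0,-0.03,0],[0,0,0,-0.03,0],[0,0,0,-0.03,0]]' 30
python3 - <<'E'
from h import *
s=telemetry.get_state(); print(s["tool_pos"],s["contact_force"],s["opening"])
p=imaging.snapshot("wrist"); C=cam(p,s)
crop(p["image"],0,0,640,400,1.2,"pics/w4.png",1.2)
p=imaging.snapshot("top"); C=cam(p); im=p["image"]
crop(im,240,130,320,235,7,"pics/fix2.png",1.5)
E
```

```text
clock: 7.25
tool_pos: [0.4872, -0.2749, 0.0761]
eef_rot: [1.0, 0.01, -0.0, 0.0]
contact_force: [0.3, 0.5, 0.1]
opening: 0.773
[ 0.48719028 -0.27486772  0.07614044] [0.31509626 0.50888918 0.07309894] 0.7727000753591906
```

View pics/w4.png

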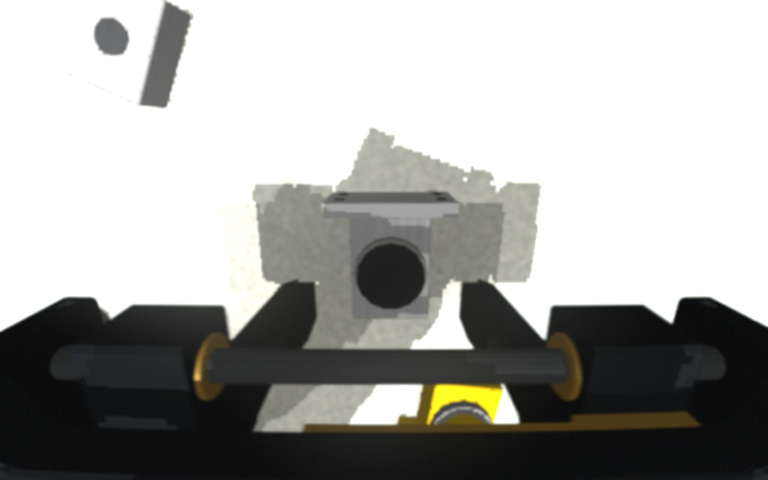

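View pics/fix2.png

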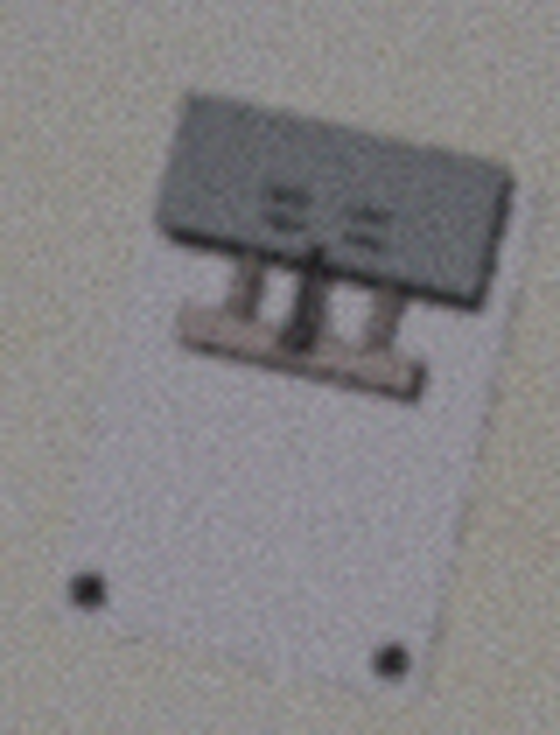

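```bash
python3 -m creep '[[0,0,0,0,0],[0,0,0,0.02,0],[0,0,0,0.045,0],[0,0,0,0.06,0],[0,0,0,0.068,0],[0,0,0,0.068,0],[150,0,0,0.068,0],[255,0,0,0.068,0],[255,0,0,0.068,0],[255,0,0,0.068,0]]' 35; python3 -m creep '[[255,0,0,0,0],[255,0,0,0,0]]'
```

```text
clock: 8.6
tool_pos: [0.4873, -0.2749, 0.0084]
eef_rot: [1.0, 0.01, 0.0, 0.0]
contact_force: [-0.4, -1.3, -0.1]
opening: 0.57
clock: 8.85
tool_pos: [0.4873, -0.2753, 0.0084]
eef_rot: [1.0, 0.01, 0.0, 0.0]
contact_force: [-0.7, -1.0, 1.7]
opening: 0.516
```

```bash
python3 - <<'E'
from h import *
# pixel readings from fix2 (scale7, off 240,130); cv2.resize has half pixel offset
p=imaging.snapshot("top"); C=cam(p)
f=lambda x,y:((x+.5)/7-.5+240,(y+.5)/7-.5+130)
for n,x,y,z in [("hTL",190,93,.05),("hTR",514,170,.05),("hBL",160,222,.05),("hBR",484,300,.05),("padfrontL top",182,345,.044),("padfrontR top",415,400,.044),("screwL",88,591,.008),("screwR",390,662,.008),("tip",318,255,.059)]:
    print(n,onz(C,*f(x,y),z).round(4))
E
```

```text
hTL [0.6825 0.1533 0.05  ]
hTR [0.6559 0.0466 0.05  ]
hBL [0.6398 0.1632 0.05  ]
hBR [0.6129 0.0568 0.05  ]
padfrontL top [0.5996 0.1567 0.044 ]
padfrontR top [0.5807 0.08   0.044 ]
screwL [0.5199 0.1927 0.008 ]
screwR [0.4949 0.0906 0.008 ]
tip [0.6272 0.1106 0.059 ]
```

```bash
python3 -m creep '[[255,0,0,-0.02,0],[255,0,0,-0.06,0],[255,0,-0.02,-0.1,0],[255,0.005,-0.06,-0.11,2],[255,0.015,-0.115,-0.11,5],[255,0.022,-0.17,-0.11,8],[255,0.03,-0.225,-0.11,10],[255,0.037,-0.28,-0.11,12],[255,0.044,-0.335,-0.11,14],[255,0.05,-0.38,-0.11,15]]'; python3 -m creep '[[255,0.004,-0.013,0,0],[255,0.0105,-0.026,0,0],[255,0.0105,-0.026,0,0],[255,0.0105,-0.026,0,0]]'
python3 - <<'E'
from h import *
s=telemetry.get_state(); R=Ro.from_quat(s["eef_rot"]).as_matrix(); print(s["tool_pos"],np.degrees(np.arctan2(R[1,0],R[0,0])),s["contact_force"],s["opening"])
p=imaging.snapshot("wrist"); C=cam(p,s)
crop(p["image"],0,0,640,400,1.2,"pics/w5.png",1.1)
for t,z in [("pad",.006),("pointer_tip",.059),("fixture",0)]:
    for d in imaging.place_of(p,t): print(t,round(d["score"],2),np.round(d["location"],1),onz(C,d["location"][1],d["location"][0],z).round(4))
p=imaging.snapshot("top"); crop(p["image"],230,110,330,230,5,"pics/t5.png",1.5)
E
```

```text
clock: 10.15
tool_pos: [0.5287, 0.1094, 0.1189]
eef_rot: [0.993, -0.12, -0.0, -0.001]
contact_force: [0.1, 0.4, -2.8]
opening: 0.522
clock: 10.65
tool_pos: [0.5456, 0.1268, 0.1182]
eef_rot: [0.993, -0.122, -0.0, 0.001]
contact_force: [0.1, 0.4, -4.1]
opening: 0.519
[0.54558013 0.12676587 0.11819518] -13.976590278204602 [ 0.09120813  0.36444353 -4.08296195] 0.5190886298828826
pad 0.57 [140.1 320.7] [0.5939 0.1172 0.006 ]
pointer_tip 0.67 [ 89.9 316.2] [0.6319 0.1104 0.059 ]
fixture 0.81 [174.5 318.8] [0.5629 0.1268 0.    ]
fixture 0.56 [244.1 326.8] [0.4916 0.1366 0.    ]
```

View pics/w5.png

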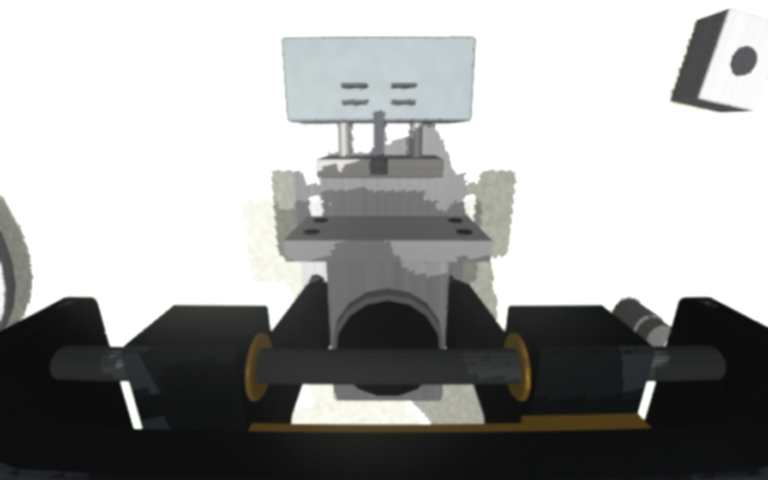

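View pics/t5.png

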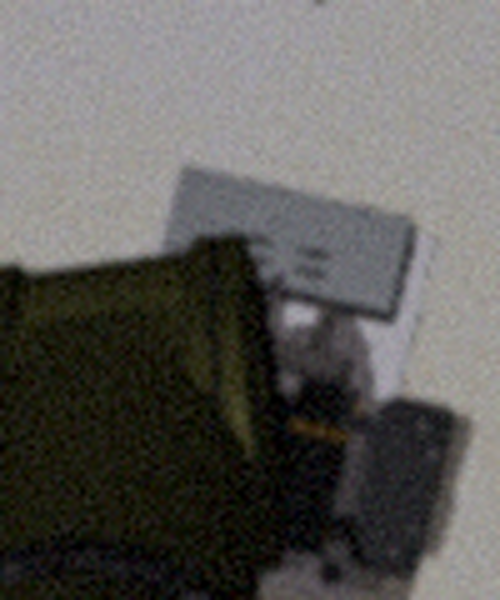

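```bash
python3 -m creep '[[255,-0.008,-0.002,0,0],[255,-0.0145,-0.0045,0,0],[255,-0.0145,-0.0045,0.02,0],[255,-0.0145,-0.0045,0.05,0],[255,-0.0145,-0.0045,0.075,0],[255,-0.0145,-0.0045,0.09,0],[255,-0.0145,-0.0045,0.098,0],[255,-0.0145,-0.0045,0.1,0],[255,-0.0145,-0.0045,0.1,0]]'
python3 -m creep '[[255,0,0,0.001,0],[255,0,0,0.002,0],[255,0,0,0.002,0]]'
python3 -m creep '[[255,0,0,0.001,0],[255,0,0,0.0015,0],[255,0,0,0.0015,0]]'
python3 - <<'E'
from h import *
s=telemetry.get_state(); R=Ro.from_quat(s["eef_rot"]).as_matrix(); print(s["tool_pos"],np.degrees(np.arctan2(R[1,0],R[0,0])),s["contact_force"],s["opening"])
p=imaging.snapshot("wrist"); C=cam(p,s)
crop(p["image"],0,0,640,400,1.2,"pics/w6.png",1.1)
p=imaging.snapshot("scene"); crop(p["image"],270,160,430,290,5,"pics/s6.png",1.6)
E
```

```text
clock: 12.02
tool_pos: [0.5333, 0.1367, 0.0187]
eef_rot: [0.993, -0.12, 0.0, -0.0]
contact_force: [-1.7, -1.2, -3.7]
opening: 0.521
clock: 12.4
tool_pos: [0.5329, 0.1366, 0.0163]
eef_rot: [0.993, -0.12, 0.0, 0.0]
contact_force: [0.0, 0.9, -3.5]
opening: 0.519
clock: 12.78
tool_pos: [0.5328, 0.1366, 0.0146]
eef_rot: [0.993, -0.12, -0.0, 0.0]
contact_force: [0.6, 0.4, -2.8]
opening: 0.517
[0.53283503 0.13663774 0.0146351 ] -13.831149500821779 [ 0.64115611  0.43236354 -2.7790569 ] 0.5168658416618642
```

View pics/w6.png

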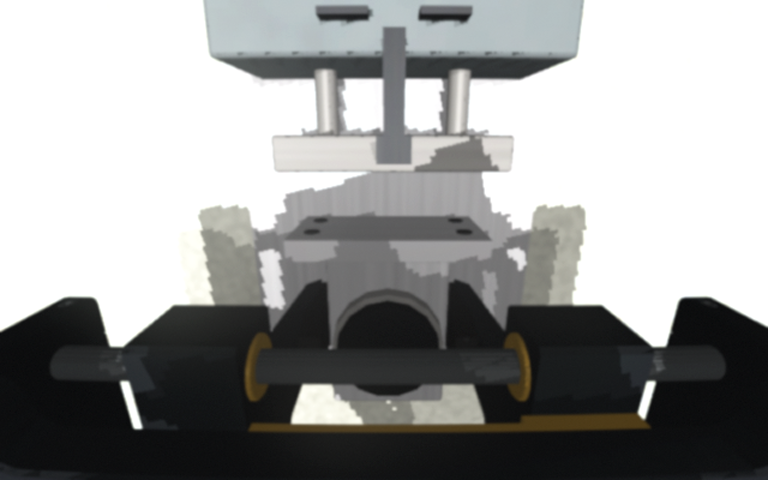

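View pics/s6.png

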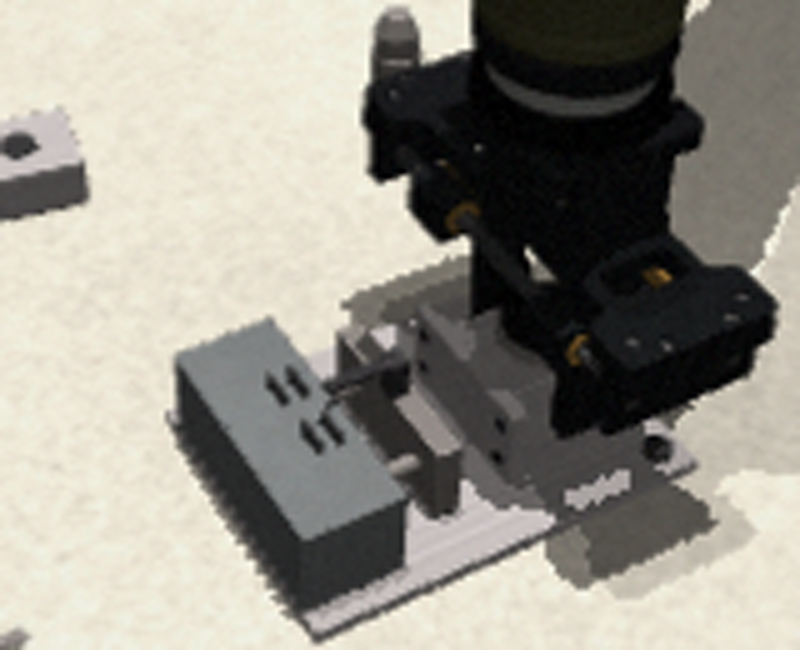

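```bash
python3 -m creep '[[255,0,0.003,0,0],[255,0.005,0.003,0,0],[255,0.010,0.003,0.0,0],[255,0.014,0.003,0.0005,0],[255,0.017,0.003,0.001,0],[255,0.017,0.003,0.001,0]]'
python3 -m creep '[[255,0.002,0,0.0005,0],[255,0.004,0,0.0005,0],[255,0.004,0,0.0005,0]]'
python3 - <<'E'
from h import *
s=telemetry.get_state(); R=Ro.from_quat(s["eef_rot"]).as_matrix(); print(s["tool_pos"],np.degrees(np.arctan2(R[1,0],R[0,0])),R.T@s["contact_force"],s["opening"])
p=imaging.snapshot("wrist"); C=cam(p,s)
crop(p["image"],0,0,640,400,1.2,"pics/w7.png",1.1)
E
```

```text
clock: 13.62
tool_pos: [0.5458, 0.1304, 0.0144]
eef_rot: [0.993, -0.12, -0.003, -0.0]
contact_force: [-5.9, 0.6, 9.4]
opening: 0.521
clock: 14.0
tool_pos: [0.5468, 0.1301, 0.0144]
eef_rot: [0.993, -0.119, -0.005, 0.0]
contact_force: [-11.9, 2.6, 17.7]
opening: 0.518
[0.54683872 0.13011508 0.01435741] -13.718686480437352 [-12.39184578   0.36155698 -17.56109373] 0.5181176713580462
```

View pics/w7.png

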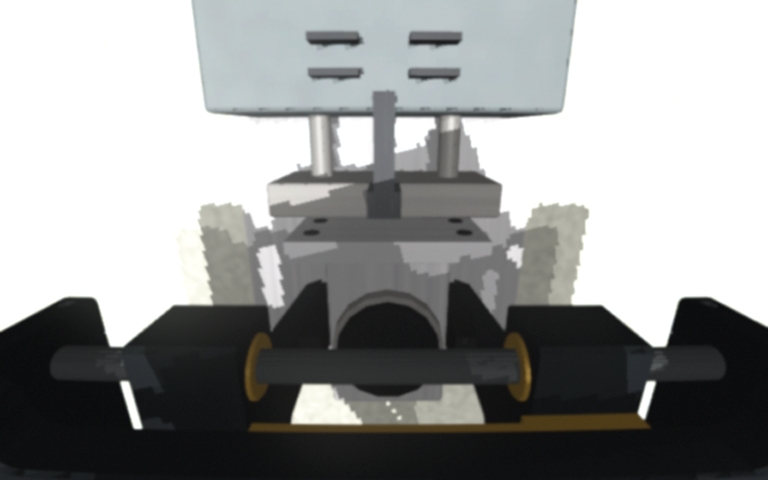

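```bash
python3 -m creep '[[255,0,0,-0.001,0],[255,-0.002,0,-0.002,0],[255,-0.002,0,-0.002,0],[255,-0.002,0,-0.002,0]]'
python3 - <<'E'
from h import *
s=telemetry.get_state(); R=Ro.from_quat(s["eef_rot"]).as_matrix(); print(s["tool_pos"],R.T@s["contact_force"])
f=np.array([.9703,-.2419]);print((s["tool_pos"][:2]-[.5634,.1260])@f)
E
```

```text
clock: 14.55
tool_pos: [0.5509, 0.129, 0.015]
eef_rot: [0.993, -0.121, 0.0, 0.0]
contact_force: [-0.0, -0.5, -3.9]
opening: 0.52
[0.55088981 0.12897683 0.01498157] [0.08592447 0.52928985 3.88665442]
-0.01285873342767888
```

```bash
python3 -m creep '[[255,0.002,0,0.0005,0],[255,0.004,0,0.0005,0],[255,0.006,0,0.0005,0],[255,0.008,0,0.0005,0],[255,0.008,0,0.0005,0],[255,0.008,0,0.0005,0]]'
python3 - <<'E'
from h import *
s=telemetry.get_state(); R=Ro.from_quat(s["eef_rot"]).as_matrix(); print(s["tool_pos"],R.T@s["contact_force"])
f=np.array([.9703,-.2419]);print((s["tool_pos"][:2]-[.5634,.1260])@f)
p=imaging.snapshot("wrist"); C=cam(p,s)
crop(p["image"],0,0,640,400,1.2,"pics/w8.png",1.1)
E
```

```text
clock: 15.3
tool_pos: [0.5577, 0.1273, 0.0146]
eef_rot: [0.993, -0.12, -0.001, 0.0]
contact_force: [-1.9, 0.2, -3.1]
opening: 0.518
[0.55773429 0.12733174 0.01460225] [-1.8593788   0.25580038  3.08749949]
-0.005819590988985945
```

View pics/w8.png

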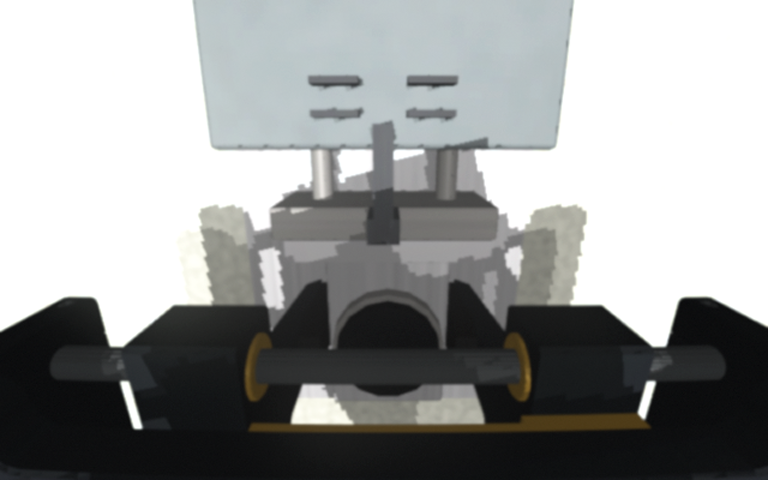

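```bash
python3 -m creep '[[255,0.002,0,0,0],[255,0.004,0,0,0],[255,0.006,0,0,0],[255,0.007,0,0,0],[255,0.008,0,0,0],[255,0.008,0,0,0],[255,0.008,0,0,0]]'
cat > chk.py <<'E'
from h import *
import sys
F=[]
for i in range(3):
    s=telemetry.get_state(); R=Ro.from_quat(s["eef_rot"]).as_matrix(); F.append(R.T@s["contact_force"])
    p=imaging.snapshot("wrist")
print(s["tool_pos"],np.round(F,2)); f=np.array([.9703,-.2419]);print((s["tool_pos"][:2]-[.5634,.1260])@f, np.degrees(np.arctan2(R[1,0],R[0,0])))
crop(p["image"],0,0,640,400,1.2,f"pics/{sys.argv[1]}.png",1.1)
E
python3 chk.py w9
```

```text
clock: 16.23
tool_pos: [0.5632, 0.126, 0.0145]
eef_rot: [0.993, -0.12, -0.003, 0.0]
contact_force: [-7.5, 1.9, 1.7]
opening: 0.523
[0.56322317 0.12596315 0.01452294] [[-7.78 -0.01 -1.62]
 [-8.25  0.08 -1.04]
 [-8.21  0.02 -2.61]]
-0.0001626644592464186 -13.79065863011408
```

View pics/w9.png

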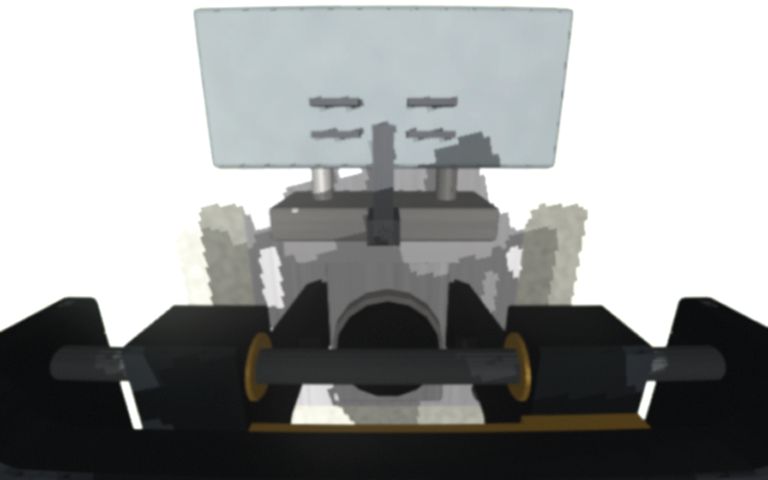

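```bash
cat > ptr.py <<'E'
from h import *
import sys
s=telemetry.get_state(); p=imaging.snapshot("wrist"); C=cam(p,s)
f=np.array([.9703,-.2419])
c=p["image"][60:220,200:440]; cv2.imwrite(f"pics/{sys.argv[1]}.png",cv2.resize(c,None,fx=3,fy=3,interpolation=cv2.INTER_CUBIC))
g=lambda col,row,z:((onz(C,col,row,z)[:2]-[.5634,.1260])@f*1000).round(1)
for d in imaging.place_of(p,"pointer_tip"): print(d["score"],d["location"],g(d["location"][1],d["location"][0],.059))
for a in sys.argv[2:]:
    x,y,z=map(float,a.split(",")); print(a,g((x+.5)/3-.5+200,(y+.5)/3-.5+60,z))
E
python3 -m creep '[[255,0.001,0,0,0],[255,0.002,0,0,0],[255,0.002,0,0,0]]'
python3 ptr.py p1
```

```text
clock: 16.75
tool_pos: [0.5645, 0.1257, 0.0145]
eef_rot: [0.993, -0.12, -0.004, 0.0]
contact_force: [-8.6, 1.3, 2.1]
opening: 0.52
0.93 [104.1, 317.9] 77.8
```

View pics/p1.png

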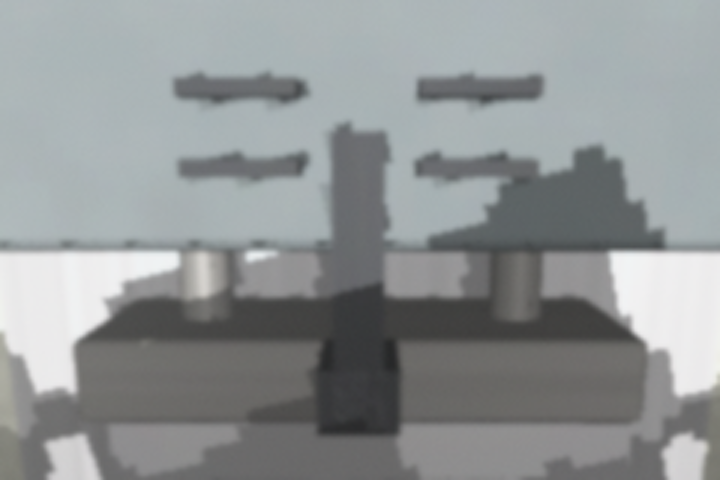

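```bash
python3 ptr.py p2 240,87,.052 240,166,.052 300,246,.05 358,130,.059 358,130,.057; python3 chk.py w10
```

```text
0.87 [105.6, 317.5] 77.3
0.63 [246.0, 322.3] 25.5
240,87,.052 83.1
240,166,.052 74.1
300,246,.05 64.3
358,130,.059 78.1
358,130,.057 78.2
[0.56447051 0.12565615 0.01443874] [[-9.28 -0.67 -2.14]
 [-8.76  0.14 -2.55]
 [-9.2  -0.27 -2.52]]
0.0011218929774376488 -13.779851469925951
```

```bash
python3 -m creep '[[255,0.0005,0,0,0],[255,0.0005,0,0,0],[255,0.0005,0,0,0],[255,0.0005,0,0,0],[255,0.0005,0,0,0],[255,0.0005,0,0,0]]'; python3 chk.py w11; python3 ptr.py p3; python3 - <<'E'
from h import *
p=imaging.snapshot("scene"); crop(p["image"],230,90,430,290,4,"pics/s11.png",1.3); crop(p["image"],250,160,410,280,5,"pics/s11.png",1.4)
E
```

```text
clock: 17.85
tool_pos: [0.5648, 0.1256, 0.0145]
eef_rot: [0.993, -0.12, -0.004, 0.0]
contact_force: [-9.1, 1.4, 2.5]
opening: 0.515
[0.56475365 0.12560645 0.014465  ] [[-9.16  0.81 -2.42]
 [-9.51 -0.01 -2.82]
 [-9.99  0.09 -3.18]]
0.0014086422296389104 -13.78078478179048
0.88 [105.2, 318.6] 77.7
```

View pics/s11.png

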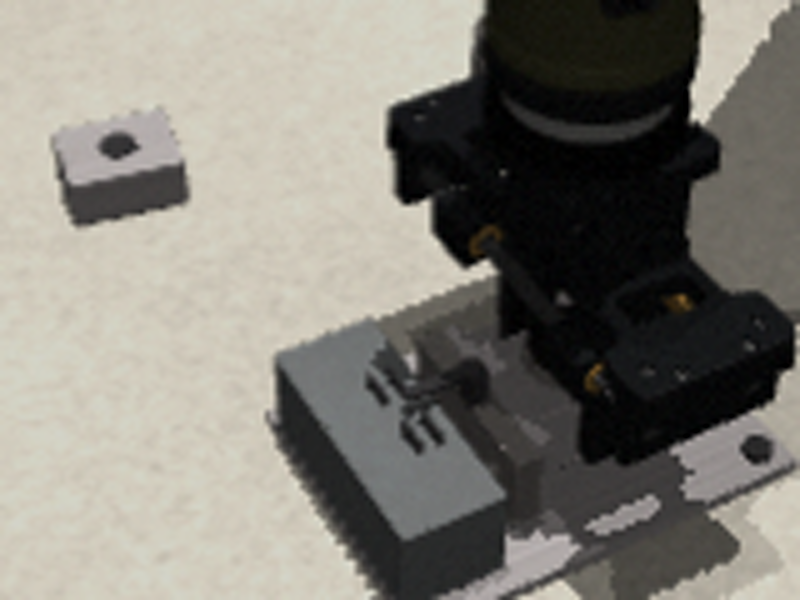

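View pics/p3.png

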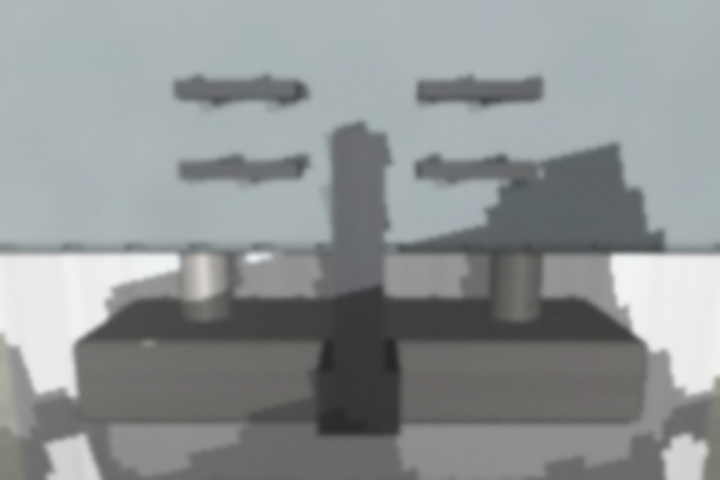

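The pointer tip lies midway between the marks (tip at about row 128 in the crop, marks at rows 90 and 168), the flange is flush on the pad, and the force is about 9.5 N and steady. I'm handing in.

```bash
python3 -c "
from plant import r
print(r.finish_job())"
```

```text
the job is handed in; nothing more can be done
None
```

I pressed the cap home, set the carrier on the fixture bed and pushed it against the pad. I handed the job in at about 18 s with the gripper still holding and pushing; no verdict was reported.

- **Cap:** I pressed it with closed fingers until it stopped moving, at about 48 mm above the bench with 20 N on it. I did not measure the cap again after the grasp.
- **Push:** The last wrist readings were 9.2–10 N. My reading of the pointer just before the last 0.5 mm nudge gave about 9.4 mm of pad travel. In the final picture the tip sits between the marks. The network's own tip location came out about 1 mm lower, still between the marks.
- **Pose:** By my estimates the carrier is about 2–3 mm off centre on the pad. The tool is within 0.5° of square and tilted about 0.5°, and it rests lightly on the bed.
- **Sticking on the way in:** On the first approach I pressed too hard on the bed (about 18 N) and the carrier stuck by friction before it reached the pad. I lifted it about 0.6 mm, lowered it lightly and continued.
- **Bystanders:** I saw no contact with any of them, but I did not measure their positions again at the end.

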